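# Wash-up: brush out the beaker and crank the load into the drying cabinet

## Robot

A 6-joint arm with a two-finger parallel gripper is mounted at the origin on the work surface. World frame = base frame: x ahead of the robot, y to its left, z up, the work surface at z = 0. Lengths are in m, angles in rad, forces in N, time in s.
With the tool pointing down it reaches from about 0.35 to 0.85 m from the base axis. Payload 8.1 kg.
Tool frame: the origin (TCP) lies at the very end of the fingers, on their centre line; the grasp point (between the pads) lies robot.tcp_to_grasp behind it (robot.tcp_to_grasp is the distance from the TCP to the grasp point, in m); z points along the fingers, y is the line along which they close (so a half turn about z gives the same grasp; the last joint's range is limited). The gripper opens to 93 mm and grips with 3 to 60 N. Pads are 15 mm wide; open, the fingers measure 128 mm over their backs; the gripper's body (75 mm by 188 mm) begins 65 mm behind the grasp point.
Start: joints at [1.167, 0.13, 1.488, -0, 1.523, -0.085], TCP at [0.188, 0.57, 0.219] pointing down, gripper open.
Joint ranges: [-2.96, 2.96], [-0.89, 2.26], [0.02, 2.5], [-1.34, 4.48], [0, 2.73], [-2.66, 2.66]. Speed limits (rad/s): [2.39, 2.39, 2.79, 3.14, 3.14, 3.14].

## Interface

Orientations are given as a rotation vector (axis times angle).
In Python, from plant import robot gives the robot as it stands. The module is installed in compiled form; this text tells all that it offers.
- The arm moves only by the shell command python3 -m pendant 'ROWS' [FORCE]. ROWS is JSON, a list that holds one entry, the list of rows, each a list of 5 numbers: the opening, from 0 (shut) to 1 (fully open), then the shift along the tool's x, y, z in cm, then the turn about the tool's z in degrees. In form: [[[fingers, x, y, z, roll], ...]]. A call has 1 to 8 rows; each row shifts and turns the commanded pose from where the row before left it, along the tool's axes as they then stand; what a row does not reach is not made up. A row lasts 1/10 s, in which the tool goes at most 50 mm and 8.59 degrees, less where a joint would pass 70% of its speed; a pose out of reach is approached as far as the arm can. A call is refused whole if a number of a shift passes 5 or a number of a turn 8.59, either way. A call with a gripper value outside its range is refused whole. The fingers move at their own pace and stop on an object; FORCE is the grip in N (left out, the last holds). Time passes only in rows, so rows that do not move let the fingers close. It gives the time, the measured TCP pose, the force, the opening and the grip force at its end, in the units of the state.
- robot.read_state(): the state, without advancing time (a new reading comes with each control period).
- robot.read_camera(name): name is "scene" or "top" or "wrist"; returns a dict with "img" (400x640x3 uint8, blue, green, red), "K" (3x3 intrinsics, pixels), "pose" (4x4, takes a point from camera to world coordinates). Camera axes: x right, y up, looking along -z (the intrinsics and any distortion apply to the point x, -y, -z); pixel columns grow to the right and rows downward; lengths in m; the calibration is good to about 2 mm. The wrist camera is an equidistant fisheye: a pixel r from the principal point sees the ray r / f radians off the axis. A picture is of the moment at which its call begins. There is no depth.
- robot.close_job(): hands the job in; it is judged then, once.
The state is a dict: "t": time; "q": joint angles; "dq": joint speeds; "joint_torque": joint torques, N m; "tool_pos": TCP position; "orientation": TCP orientation; "force": force on the tool from outside, world axes, zero at the start; "wrist_torque": the same for the moment, N m; "opening": finger opening in m; "gripper_force": force on a finger pad.
Only numpy, scipy, OpenCV 4.12 (cv2) and the standard library are available. Lean on these libraries where they do the work, as an engineer would, in place of code of your own. Each camera call takes 0.05 s, during which the arm holds its last target. There are 200 camera calls.

## Task

Take the bottle brush out of its drip cup, scrub inside the tall beaker - down to the bottom, up to the mouth and down to the bottom again - and stand the brush back in its drip cup. Then stand the beaker and every round flask upright on the carriage in front of the drying cabinet. Only when all are on it, swing the crank handle up from its folded position until it stands upright, press it down so that it latches, and turn the wheel with it until the carriage is fully home in the cabinet; leave the other things on the bench alone.

Things in the scene. Friction and masses are not known exactly. Their poses are not given: they have to be found in the camera images.
- beaker_center (a point): tall open steel beaker, 66 mm in diameter, 100 mm high, wall 3.5 mm, inner floor 5 mm above its underside (inner diameter 59 mm); stands upright on the bench; this point is its centre, half-way up (50 mm above its underside), z up along its axis
- flask0_center (a point): one of up to three identical round aluminium flasks (some may be absent): a short drum, 60 mm in diameter and 45 mm high, open at the top with a 6 mm thick rim; this point is its centre, half-way up, z up along its axis
- flask1_center (a point): one of up to three identical round aluminium flasks (some may be absent): a short drum, 60 mm in diameter and 45 mm high, open at the top with a 6 mm thick rim; this point is its centre, half-way up, z up along its axis
- flask2_center (a point): one of up to three identical round aluminium flasks (some may be absent): a short drum, 60 mm in diameter and 45 mm high, open at the top with a 6 mm thick rim; this point is its centre, half-way up, z up along its axis
- brush_mid (a point): bottle brush 200 mm long standing upright, bristles down, in the drip cup; the point is half-way along it, its z axis points to the handle end. Bristle head 28 mm in diameter (stiff) over the lowest 70 mm, then a thin metal stem, then a round wooden handle 18 mm in diameter from 10 mm to 100 mm above this point (its top end)
- brush_tip (a point): the flat lower end of the bristle head, on the brush's axis, 100 mm below brush_mid; same axes
- stand_floor (a point): inner floor of the drip cup that holds the brush: a fixed white cup on the bench, 50 mm outer and 40 mm inner diameter, rim 60 mm above the bench; this point is the centre of its inner floor, 6 mm above the bench
- carriage_floor (a point): centre of the floor of the steel carriage (30 mm above the bench), a flat tray with 162 x 212 mm (x, y) of clear floor and lips 8 mm high. Its x axis points into the drying cabinet, whose mouth begins 115 mm from this point while the carriage is out; mouth 254 mm wide, roof 185 mm above the bench. Up to four objects fit in two rows and two columns, at +-38 mm in x, +-50 mm in y
- carriage (a joint): travel of the carriage into the cabinet, m: 0 = out, 0.19 = fully home. Driven by the wheel: two full clockwise turns make the whole travel (it cannot be pushed by hand). The cabinet is 274 mm wide, 220 mm deep and 190 mm high outside, with a glass roof
- wheel (a joint): rotation of the crank wheel about its vertical axis, rad, growing clockwise seen from above; 0 at the start, stops at 12.57 (two turns). It is locked by a pin until the handle is upright and latched; then it takes about 0.4 N m to turn and stays where it is left
- wheel_hub (a point): point on the wheel's vertical axis, 120 mm above the bench, level with the handle's hinge, which lies 58 mm along -x (axes turn with the wheel). The wheel is an open spoked steel ring 124 mm in diameter, 90 mm above the bench, hub 24 mm in diameter reaching to 96 mm, on a 50 mm high housing to the robot's right of the carriage
- handle_hinge (a point): the hinge of the folding crank handle, on a bracket on the wheel's rim, 58 mm from the wheel's axis, 120 mm above the bench. The handle swings in the vertical plane through this point and the wheel's axis. Its x axis runs along the handle to its free end
- handle (a joint): swing of the crank handle, rad: 0 = folded flat, lying inward across the wheel towards and past the hub; 1.57 = upright. Stiff enough to stay where it is left (about 0.13 N m)
- latch (a joint): how far the handle has been pushed along its own length towards the hinge, m: 0 = unlatched, 0.014 = latched. Only when the handle is upright can it be pushed the whole way down (about 6 N plus friction; it stays); that latches the handle upright and frees the wheel (from about 0.011 on)
- grip_mid (a point): centre of the black round grip of the crank handle, 22 mm in diameter and 62 mm long, which spins freely about the handle's axis; its middle is 65 mm from the hinge along the handle before latching, 51 mm when latched; its x axis points to the free end (31 mm further on)
- cast_a: bystander: plaster jaw cast, 50 x 60 mm, 26 mm high; origin under its centre
- cast_b: bystander: another plaster jaw cast, same size; origin under its centre
- water_bottle: bystander: clear water bottle, 62 mm in diameter, 200 mm high; origin under its centre
- wax_block: bystander: green wax block 70 x 30 x 18 mm; origin under its centre
- spatula: bystander: wax spatula, 160 mm long, lying along its x; origin at its underside
- toothbrush: bystander: small brush, 160 mm long, lying along its x; origin at its underside
- brush: the whole bottle brush; origin at the lower end of the bristles
Not all that is in view belongs to the job. What is shaped like the part that bears flask1_center but pink is not meant. What is shaped like the part that bears flask0_center but pink is not meant.

How it is judged:
On the way, in this order (a step that is already met when the one before it is completed fails the run):
1. the brush has been down to the bottom of the beaker (horizontal distance between brush_tip and beaker_center below 0.03 m and z of brush_tip in the frame of beaker_center below -0.027 m), for 0.1 s.
2. the brush has come up to the beaker's mouth (z of brush_tip in the frame of beaker_center above 0.015 m).
3. the brush has been down to the bottom of the beaker again (all of step 1), for 0.1 s.
4. the brush stands in its drip cup again, let go (horizontal distance between brush_tip and stand_floor below 0.02 m and z of brush_tip in the frame of stand_floor below 0.012 m and angle between brush_tip's own z axis and vertical below 0.35 rad and contact force between the fingers and brush below 0.1 N), for 0.2 s.
5. the beaker and every flask stand upright on the carriage (angle between each of beaker_center, flask0_center, flask1_center, flask2_center's own z axis and vertical below 0.2 rad and x of beaker_center in the frame of carriage_floor between -0.07 and 0.07 m and y of beaker_center in the frame of carriage_floor between -0.095 and 0.095 m and z of beaker_center in the frame of carriage_floor between 0.042 and 0.058 m and x of flask0_center in the frame of carriage_floor between -0.07 and 0.07 m and y of flask0_center in the frame of carriage_floor between -0.095 and 0.095 m and z of flask0_center in the frame of carriage_floor between 0.0145 and 0.0305 m and x of flask1_center in the frame of carriage_floor between -0.07 and 0.07 m and y of flask1_center in the frame of carriage_floor between -0.095 and 0.095 m and z of flask1_center in the frame of carriage_floor between 0.0145 and 0.0305 m and x of flask2_center in the frame of carriage_floor between -0.07 and 0.07 m and y of flask2_center in the frame of carriage_floor between -0.095 and 0.095 m and z of flask2_center in the frame of carriage_floor between 0.0145 and 0.0305 m), for 0.2 s.
6. the crank handle stands upright and is latched (value of joint handle above 1.25 rad and value of joint latch above 0.011 m), for 0.1 s.
7. the carriage is home in the cabinet (value of joint carriage above 0.18 m), for 0.1 s.
At the end, for the whole second after the job is handed in: The carriage is within 10 mm of fully home with the beaker and every flask standing upright on its floor (centres at least 11 mm inside its lips), and the brush stands in its drip cup (all of step 5 and value of joint carriage above 0.18 m and horizontal distance between brush_tip and stand_floor below 0.02 m and z of brush_tip in the frame of stand_floor below 0.012 m and angle between brush_tip's own z axis and vertical below 0.35 rad); the robot touches nothing.
It fails at once if another thing on the bench (cast, water bottle, wax block, spatula, small brush) is moved more than 60 mm (distance of any of cast_a, cast_b, water_bottle, wax_block, spatula, toothbrush from where it was at the start of the episode above 0.06 m).
It fails at once if the beaker is tipped over (angle between beaker_center's own z axis and vertical above 0.9 rad).
Of flask0, flask1, flask2 only 1 to 3 are there at a start; the rules pass over those that are not, and their reading is None.
At some moment in a run one of flask0, flask1, flask2 may be knocked a few centimetres aside while the robot is not near it.
It also fails if it takes over 210 s, if anything falls off the work surface, if the arm or the gripper's body presses on something with over 40 N, if the wrist force passes 120 N, or if a joint passes its speed limit or range.

## Working session

There is one attempt and no reset: what is moved stays moved. The work goes in short steps, Python scripts to look and compute and a shell command to move; the robot and the scene stay as the last step left them, time stands still between calls to the robot, and variables do not carry over. Pictures are saved under pics/ and viewed, at most 14 in all, crops included, and the job is handed in when it is done.

```bash
mkdir -p pics; cat > h.py <<'E'
import numpy as np, cv2
from scipy.spatial.transform import Rotation as R
from plant import robot
def snap(n,f):
    c=robot.read_camera(n); cv2.imwrite('pics/'+f+'.png',c['img']); np.savez('pics/'+f+'.npz',K=c['K'],pose=c['pose']); return c
def ray(f,u,v):
    d=np.load('pics/'+f+'.npz'); K=d['K']; P=d['pose']; a=(u-K[0,2])/K[0,0]; b=(v-K[1,2])/K[1,1]
    if 'wrist' in f:
        r=np.hypot(a,b); s=np.sin(r)/max(r,1e-9); w=np.array([a*s,-b*s,-np.cos(r)])
    else: w=np.array([a,-b,-1])
    return P[:3,3],P[:3,:3]@w
def at(f,u,v,z):
    o,w=ray(f,u,v); return (o+w*(z-o[2])/w[2]).round(4)
def proj(f,p):
    d=np.load('pics/'+f+'.npz'); K=d['K']; P=d['pose']; c=P[:3,:3].T@(np.array(p)-P[:3,3]); a,b=c[0],-c[1]; z=-c[2]
    if 'wrist' in f:
        r=np.hypot(a,b); t=np.arctan2(r,z); return K[0,0]*a/r*t+K[0,2],K[1,1]*b/r*t+K[1,2]
    return K[0,0]*a/z+K[0,2],K[1,1]*b/z+K[1,2]
def st():
    s=robot.read_state(); print('t',round(s['t'],2),'tcp',np.round(s['tool_pos'],4),'op',round(s['opening'],4),'gf',round(s['gripper_force'],1),'F',np.round(s['force'],1),'q',np.round(s['q'],2))
    M=R.from_rotvec(s['orientation']).as_matrix(); print('x',M[:,0].round(3),'y',M[:,1].round(3),'z',M[:,2].round(3)); return s,M
def to(p):
    s,M=st(); print('shift cm (tool axes)',(M.T@(np.array(p)-s['tool_pos'])*100).round(2))
E
python3 - <<'E'
from h import *
for n in('scene','top'):
    c=snap(n,n); print(c['K'],c['pose'].round(3))
st(); print(robot.tcp_to_grasp)
E
```

```text
[[394.18098945   0.         319.31047239]
 [  0.         394.18098945 203.1891711 ]
 [  0.           0.           1.        ]] [[ 0.573 -0.595  0.563  1.154]
 [ 0.819  0.407 -0.404 -0.445]
 [ 0.011  0.693  0.721  0.881]
 [ 0.     0.     0.     1.   ]]
[[372.84216026   0.         317.71287218]
 [  0.         372.84216026 205.91118596]
 [  0.           0.           1.        ]] [[-0.018  0.997 -0.076  0.471]
 [-0.999 -0.02  -0.027  0.005]
 [-0.029  0.076  0.997  1.077]
 [ 0.     0.     0.     1.   ]]
t 0.1 tcp [0.1878 0.5693 0.2177] op 0.093 gf 0.0 F [-0.4 -0.7 -0.5] q [ 1.17  0.13  1.49  0.    1.52 -0.09]
x [-0.95   0.313  0.   ] y [ 0.313  0.95  -0.002] z [-0.001 -0.002 -1.   ]
0.0188
```

View pics/scene.png

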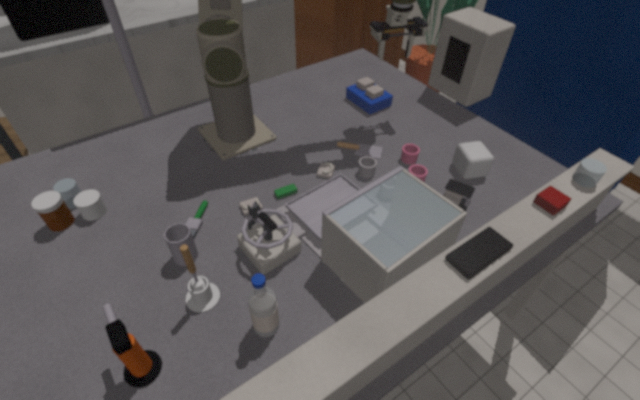

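View pics/top.png

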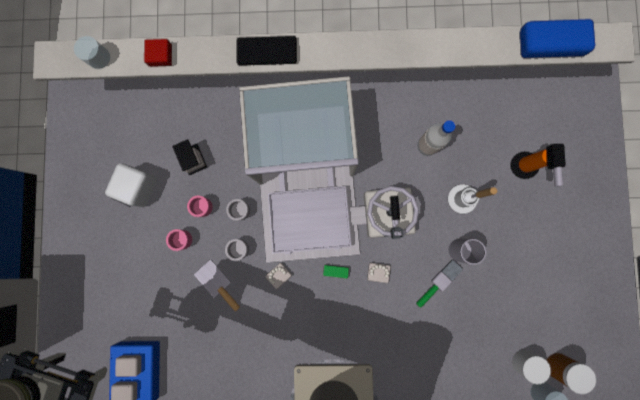

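The top view shows two grey flasks at (237,210) and (236,250), pink decoys at (199,206) and (178,240), the beaker at (473,251), the brush cup at (463,199), the wheel at (392,212) and the carriage at (311,218). I'll enlarge the right and middle parts.

```bash
python3 - <<'E'
import cv2
a=cv2.imread('pics/top.png')[160:300,350:510]; cv2.imwrite('pics/c1.png',cv2.resize(a,None,fx=5,fy=4.28*5/4.28*0.857,interpolation=3))
a=cv2.imread('pics/top.png')[155:275,200:360]; cv2.imwrite('pics/c2.png',cv2.resize(a,None,fx=5,fy=5,interpolation=3))
E
```

```text
(no output)
```

View pics/c1.png

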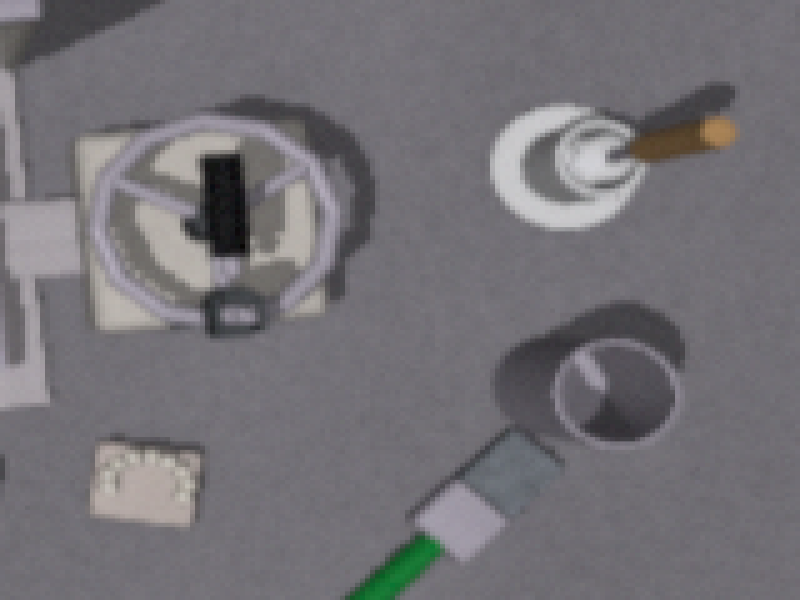

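View pics/c2.png

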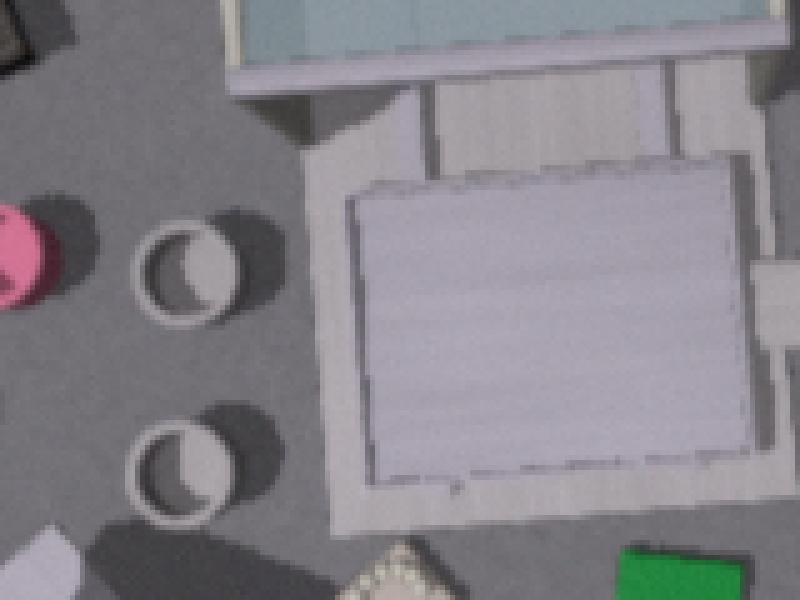

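```bash
python3 - <<'E'
from h import *
for n,u,v,z in [('beaker',473.8,251.7,.1),('cuprim',470.4,196.6,.06),('cupbase',463.6,199,0),('brushtop',493.4,190.6,.206),('wheel',393,211.8,.09),('hinge',397.2,232.8,.125),('grip',394.8,207.8,.13),('fl1',237.4,209.6,.045),('fl2',236,249.8,.045),('cA',271.4,194.4,.03),('cB',348,187,.03),('cC',350.4,245.4,.03),('cD',274.4,251.6,.03),('bottlecap',449,127,.2),('bottlebase',430,147,.0),('cabL',245,170,.19),('cabR',356,163,.19),('spatula tip',452,265,0.01),('spatula end',422,302,.01)]:
    print(n,at('top',u,v,z))
E
```

```text
beaker [ 0.4197 -0.3677  0.1   ]
cuprim [ 0.566  -0.3811  0.06  ]
cupbase [ 0.5651 -0.3843  0.    ]
brushtop [ 0.5653 -0.379   0.206 ]
wheel [ 0.5271 -0.1661  0.09  ]
hinge [ 0.4717 -0.1688  0.125 ]
grip [ 0.5349 -0.164   0.13  ]
fl1 [0.5442 0.2578 0.045 ]
fl2 [0.4327 0.2619 0.045 ]
cA [0.5865 0.1645 0.03  ]
cB [ 0.603  -0.0525  0.03  ]
cC [ 0.439  -0.0553  0.03  ]
cD [0.4254 0.1574 0.03  ]
bottlecap [ 0.7198 -0.2857  0.2   ]
bottlebase [ 0.7187 -0.2948  0.    ]
cabL [0.6295 0.2037 0.19  ]
cabR [ 0.6404 -0.0643  0.19  ]
spatula tip [ 0.3789 -0.3397  0.01  ]
spatula end [ 0.2778 -0.2522  0.01  ]
```

```bash
python3 -m pendant '[[[1,-3.2,-3.8,-0.3,0],[1,-3.2,-3.8,-0.3,0],[1,-3.2,-3.8,-0.3,0],[1,-3.2,-3.8,-0.3,0],[1,-3.2,-3.8,-0.3,0],[1,-3.2,-3.8,-0.3,0],[1,-3.2,-3.8,-0.3,0],[1,-3.2,-3.8,-0.3,0]]]' >/dev/null
python3 -m pendant '[[[1,-3.2,-3.8,-0.3,0],[1,-3.2,-3.8,-0.3,0],[1,-3.2,-3.8,-0.3,0],[1,-3.2,-3.8,-0.3,0],[1,-3.2,-3.8,-0.3,0],[1,-3.2,-3.8,-0.3,0],[1,-3.2,-3.8,-0.3,0],[1,-3.2,-3.8,-0.3,0]]]'
python3 -c "
from h import *
to([.5655,-.381,.27])"
```

```text
t: 1.7
tool_pos: [0.4838, -0.1702, 0.2664]
orientation: [-0.499, -3.101, -0.0]
force: [0.6, 1.0, 0.8]
opening: 0.093
gripper_force: 0.0
t 1.7 tcp [ 0.4838 -0.1702  0.2664] op 0.093 gf 0.0 F [0.6 1.  0.8] q [-0.44 -0.12  1.65  0.    1.61 -1.69]
x [-0.949  0.314  0.   ] y [0.314 0.949 0.   ] z [-0.  0. -1.]
shift cm (tool axes) [-14.37 -17.45  -0.37]
```

```bash
python3 -m pendant '[[[1,-2.9,-3.5,0,0],[1,-2.9,-3.5,0,0],[1,-2.9,-3.5,0,0],[1,-2.9,-3.5,0,0],[1,-2.0,-2.5,0,0],[1,0,0,0,0],[1,0,0,0,0]]]' >/dev/null
python3 -c "
from h import *
to([.5655,-.381,.27])
snap('wrist','wrist1');snap('scene','scene1')
for p in ([.5655,-.381,.206],[.5655,-.381,.06],[.42,-.368,.1]): print(proj('wrist1',p),proj('scene1',p))"
```

```text
t 2.4 tcp [ 0.5607 -0.3676  0.2651] op 0.093 gf 0.0 F [-0.  -0.   0.1] q [-0.66  0.31  1.2   0.    1.64 -1.91]
x [-0.949  0.314  0.002] y [0.314 0.949 0.001] z [-0.002  0.002 -1.   ]
shift cm (tool axes) [-0.88 -1.12 -0.49]
(np.float64(306.31687550150434), np.float64(228.11170053631588)) (np.float64(182.93504030536243), np.float64(245.67219191953757))
(np.float64(311.48374993851786), np.float64(185.648054300419)) (np.float64(197.39955735749925), np.float64(282.93587119065705))
(np.float64(278.1645612309909), np.float64(63.91902037610359)) (np.float64(176.15924968947814), np.float64(231.5585009316194))
```

View pics/wrist1.png

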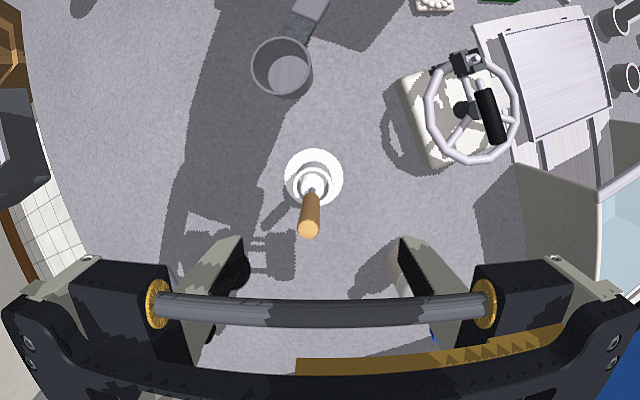

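The brush top sits at (309,229), where predicted, and the beaker rim is centred at (281,65). I'll descend and grip.

```bash
python3 -m pendant '[[[1,-0.9,-1.1,0.5,0],[1,0,0,4,0],[1,0,0,4,0],[1,0,0,2.9,0],[0,0,0,0,0],[0,0,0,0,0],[0,0,0,0,0],[0,0,0,0,0]]]' 25 >/dev/null
python3 -m pendant '[[[0,0,0,0,0],[0,0,0,0,0],[0,0,0,0,0],[0,0,0,0,0]]]' >/dev/null
python3 -c "
from h import *
to([.565,-.381,.156])"
```

```text
t 3.7 tcp [ 0.5662 -0.3807  0.1527] op 0.0335 gf 0.0 F [-0.4  0.3  0.1] q [-0.67  0.39  1.31  0.    1.45 -1.92]
x [-0.95   0.314  0.   ] y [0.314 0.95  0.   ] z [ 0.  0. -1.]
shift cm (tool axes) [ 0.1  -0.07 -0.33]
```

```bash
python3 -m pendant '[[[0,0,0,0,0],[0,0,0,0,0],[0,0,0,0,0],[0,0,0,0,0],[0,0,0,0,0]]]' 
python3 -m pendant '[[[0,0,0,-2,0],[0,0,0,-2,0],[0,0,0,-3,0],[0,0,0,-3,0],[0,0,0,-2,0],[0,0,0,0,0],[0,0,0,0,0]]]' >/dev/null
python3 -c "
from h import *
to([.42,-.3685,.27])
snap('wrist','wrist2')"
```

```text
t: 4.2
tool_pos: [0.5661, -0.3806, 0.1525]
orientation: [-0.499, -3.102, -0.0]
force: [0.5, -0.4, -0.5]
opening: 0.0174
gripper_force: 25.0
t 4.9 tcp [ 0.5663 -0.3807  0.2722] op 0.0177 gf 25.0 F [-0.1 -0.4 -1.6] q [-0.67  0.34  1.15 -0.    1.65 -1.92]
x [-0.95   0.313 -0.   ] y [ 0.313  0.95  -0.   ] z [ 0. -0. -1.]
shift cm (tool axes) [14.27 -3.43  0.22]
```

View pics/wrist2.png

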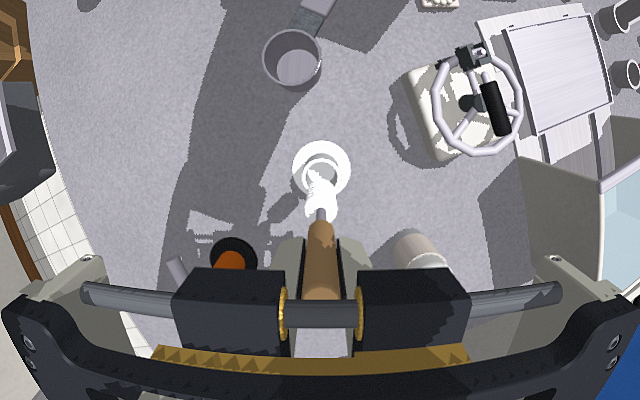

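```bash
python3 -m pendant '[[[0,2.5,-0.6,0,0],[0,3.5,-0.8,0,0],[0,3.5,-0.8,0,0],[0,3,-0.8,0,0],[0,1.8,-0.4,0,0],[0,0,0,0,0],[0,0,0,0,0],[0,0,0,0,0]]]'
python3 -c "
from h import *
to([.42,-.3685,.16])
snap('wrist','wrist3')
print([proj('wrist3',(.42,-.3685,z)) for z in (.1,.126)])"
```

```text
t: 5.75
tool_pos: [0.4203, -0.3678, 0.2717]
orientation: [-0.498, -3.101, -0.001]
force: [0.1, -1.0, -1.2]
opening: 0.0177
gripper_force: 25.0
t 5.75 tcp [ 0.4203 -0.3678  0.2717] op 0.0177 gf 25.0 F [ 0.1 -1.  -1.2] q [-0.81  0.    1.53  0.    1.61 -2.06]
x [-0.95   0.313  0.001] y [0.313 0.95  0.001] z [-0.001  0.001 -1.   ]
shift cm (tool axes) [ 0.   -0.08 11.17]
[(np.float64(319.93643825849364), np.float64(184.46455759963837)), (np.float64(319.8968395069246), np.float64(190.06594270728746))]
```

View pics/wrist3.png

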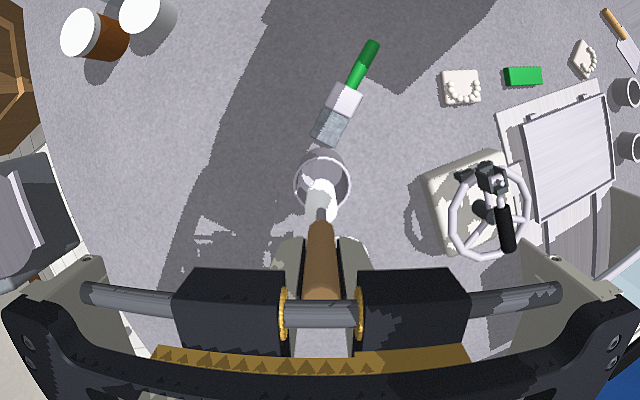

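The rim centre is at (321,183), matching the prediction, and the brush sits right over it. Now I'll scrub.

```bash
python3 -m pendant '[[[0,0,0,2,0],[0,0,0,3,0],[0,0,0,3,0],[0,0,0,2,0],[0,0,0,1,0],[0,0,0,0,0],[0,0,0,0,0],[0,0,0,0,0]]]'
python3 -m pendant '[[[0,0,0,0,0],[0,0,0,-2,0],[0,0,0,-3,0],[0,0,0,-2.2,0],[0,0,0,0,0],[0,0,0,0,0],[0,0,0,0,0]]]'
```

```text
t: 6.6
tool_pos: [0.4206, -0.3689, 0.1644]
orientation: [0.498, 3.1, -0.002]
force: [0.7, -0.5, -0.6]
opening: 0.0176
gripper_force: 25.0
t: 7.3
tool_pos: [0.4193, -0.3677, 0.2333]
orientation: [-0.498, -3.1, -0.002]
force: [-1.4, -0.1, -1.7]
opening: 0.0176
gripper_force: 25.0
```

```bash
python3 -m pendant '[[[0,0,0,2,0],[0,0,0,3,0],[0,0,0,2,0],[0,0,0,0.6,0],[0,0,0,0,0],[0,0,0,0,0],[0,0,0,0,0],[0,0,0,0,0]]]'
python3 -m pendant '[[[0,0,0,-2,0],[0,0,0,-3,0],[0,0,0,-2.2,0],[0,0,0,0,0],[0,0,0,0,0],[0,0,0,0,0]]]'
python3 -m pendant '[[[0,0,0,2,0],[0,0,0,3,0],[0,0,0,2.2,0],[0,0,0,0,0],[0,0,0,0,0],[0,0,0,0,0],[0,0,0,0,0]]]'
python3 -m pendant '[[[0,0,0,-3,0],[0,0,0,-3,0],[0,0,0,-3,0],[0,0,0,-3,0],[0,0,0,-0.5,0],[0,0,0,0,0],[0,0,0,0,0]]]'
python3 -c "
from h import *
to([.5662,-.3807,.28])"
```

```text
t: 8.1
tool_pos: [0.4203, -0.3687, 0.16]
orientation: [0.498, 3.1, -0.002]
force: [-0.1, -0.4, -0.1]
opening: 0.0179
gripper_force: 25.0
t: 8.7
tool_pos: [0.4193, -0.3676, 0.2292]
orientation: [-0.498, -3.1, -0.002]
force: [0.1, 0.8, -0.8]
opening: 0.0174
gripper_force: 25.0
t: 9.4
tool_pos: [0.4204, -0.3687, 0.1601]
orientation: [0.498, 3.1, -0.002]
force: [-0.2, -0.1, -0.0]
opening: 0.0177
gripper_force: 25.0
t: 10.1
tool_pos: [0.4195, -0.3678, 0.2825]
orientation: [-0.498, -3.101, -0.001]
force: [0.5, 0.0, -0.9]
opening: 0.0178
gripper_force: 25.0
t 10.1 tcp [ 0.4195 -0.3678  0.2825] op 0.0178 gf 25.0 F [ 0.5  0.  -0.9] q [-0.81 -0.    1.51  0.    1.63 -2.06]
x [-0.95   0.313  0.001] y [0.313 0.95  0.001] z [-0.001  0.001 -1.   ]
shift cm (tool axes) [-14.34   3.37   0.23]
```

```bash
python3 -m pendant '[[[0,-2.5,0.6,0,0],[0,-3.5,0.8,0,0],[0,-3.5,0.8,0,0],[0,-3,0.8,0,0],[0,-1.8,0.4,0,0],[0,0,0,0,0],[0,0,0,0,0],[0,0,0,0,0]]]'
python3 -c "
from h import *
to([.5658,-.381,.156])
snap('wrist','wrist4')
print([proj('wrist4',(.5658,-.381,z)) for z in (.06,.126)])"
```

```text
t: 10.9
tool_pos: [0.5652, -0.3806, 0.2828]
orientation: [-0.499, -3.1, -0.001]
force: [-1.1, -0.1, 0.0]
opening: 0.0175
gripper_force: 25.0
t 10.9 tcp [ 0.5652 -0.3806  0.2828] op 0.0175 gf 25.0 F [-1.1 -0.1  0. ] q [-0.67  0.34  1.13 -0.    1.67 -1.92]
x [-0.949  0.314  0.002] y [0.314 0.949 0.   ] z [-0.001  0.001 -1.   ]
shift cm (tool axes) [-0.09 -0.02 12.68]
[(np.float64(320.51583359719547), np.float64(176.3104698543458)), (np.float64(320.49975404812443), np.float64(188.43607338820155))]
```

View pics/wrist4.png

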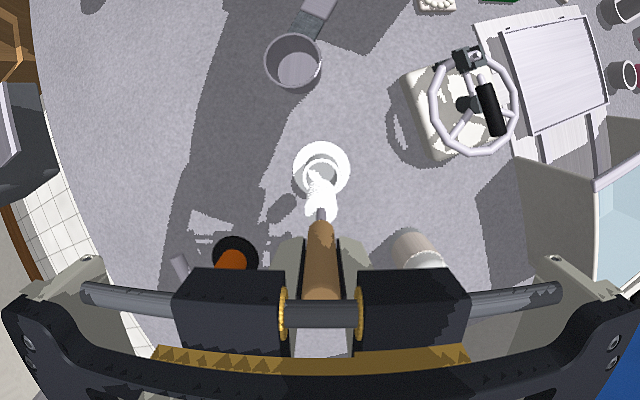

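The brush lines up with the cup at (321,172), so I'll lower and release it.

```bash
python3 -m pendant '[[[0,0,0,3,0],[0,0,0,3,0],[0,0,0,3,0],[0,0,0,2.5,0],[0,0,0,1.2,0],[0,0,0,0,0],[0,0,0,0,0],[0,0,0,0,0]]]'
python3 -m pendant '[[[0.3,0,0,0.2,0],[0.3,0,0,0,0],[0.4,0,0,0,0],[0.5,0,0,0,0],[0.5,0,0,0,0]]]'
python3 -m pendant '[[[1,0,0,0,0],[1,0,0,0,0],[1,0,0,0,0],[1,0,0,0,0],[1,0,0,-4,0],[1,0,0,-4,0],[1,0,0,-4,0],[1,0,0,0,0]]]'
python3 -c "
from h import *
to([.42,-.3685,.2])
snap('wrist','wrist5');snap('top','top5')
print([proj('wrist5',(.5658,-.381,z)) for z in (.06,.206)])"
```

```text
t: 11.75
tool_pos: [0.5671, -0.3815, 0.1592]
orientation: [0.498, 3.099, -0.003]
force: [0.8, -0.6, -0.9]
opening: 0.0179
gripper_force: 25.0
t: 12.25
tool_pos: [0.5663, -0.3806, 0.1547]
orientation: [0.499, 3.102, 0.0]
force: [0.7, -0.8, 0.2]
opening: 0.0449
gripper_force: 0.0
t: 13.05
tool_pos: [0.5685, -0.3824, 0.2834]
orientation: [0.497, 3.091, -0.009]
force: [1.1, -0.4, 1.4]
opening: 0.0928
gripper_force: 0.0
t 13.05 tcp [ 0.5685 -0.3824  0.2834] op 0.0928 gf 0.0 F [ 1.1 -0.4  1.4] q [-0.67  0.34  1.13 -0.    1.66 -1.92]
x [-0.95   0.313 -0.011] y [ 0.313  0.95  -0.004] z [ 0.009 -0.007 -1.   ]
shift cm (tool axes) [14.63 -3.3   8.18]
[(np.float64(321.83849852718265), np.float64(171.11374575559475)), (np.float64(321.7300406397353), np.float64(205.56109635771935))]
```

View pics/wrist5.png

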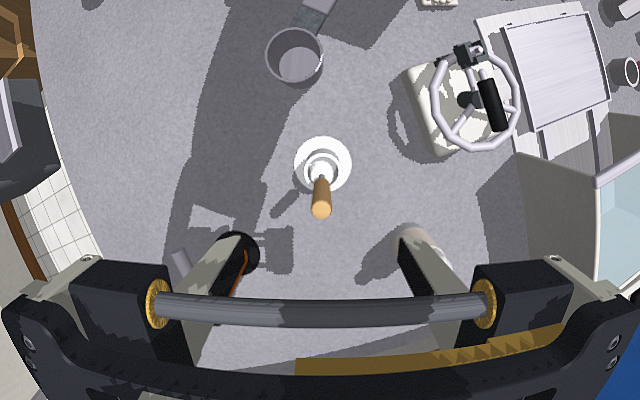

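```bash
python3 -m pendant '[[[1,3,-0.7,0,0],[1,4,-0.9,0,0],[1,4,-0.9,0,0],[1,3.4,-0.8,0,0],[1,0,0,0,-7],[1,0,0,0,-7],[1,0,0,0,-7.2],[1,0,0,0,0]]]'
python3 -m pendant '[[[1,0,0,3,0],[1,0,0,3,0],[1,0,0,2,0],[1,0,0,0,0],[1,0,0,0,0]]]'
python3 -c "
from h import *
to([.4202,-.368,.05])
snap('wrist','wrist6')
print([proj('wrist6',(.42,-.368,z)) for z in (.1,)])"
```

```text
t: 13.95
tool_pos: [0.4184, -0.3663, 0.2727]
orientation: [0.083, -3.138, -0.003]
force: [-0.2, -0.3, 0.3]
opening: 0.093
gripper_force: 0.0
t: 14.45
tool_pos: [0.4188, -0.3664, 0.1941]
orientation: [0.077, -3.139, -0.002]
force: [-0.0, 0.0, 0.4]
opening: 0.0931
gripper_force: 0.0
t 14.45 tcp [ 0.4188 -0.3664  0.1941] op 0.0931 gf 0.0 F [-0.   0.   0.4] q [-0.81  0.03  1.64  0.    1.47 -2.43]
x [-0.999 -0.049  0.001] y [-0.049  0.999  0.001] z [-0.001  0.001 -1.   ]
shift cm (tool axes) [-0.15 -0.19 14.4 ]
[(np.float64(318.8201296184638), np.float64(205.67789206168104))]
```

View pics/wrist6.png

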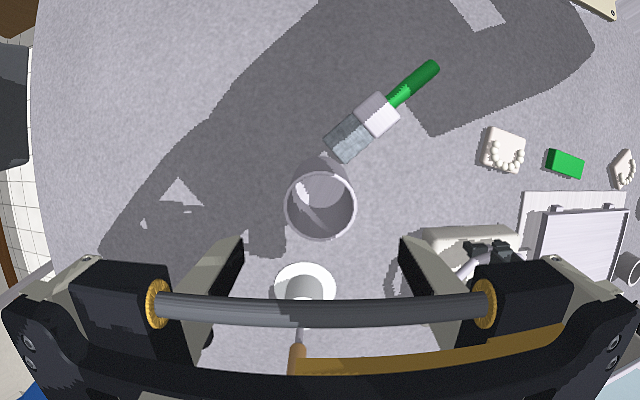

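The rim centre at (320,206) is between the fingers; descend and grip.

```bash
python3 -m pendant '[[[1,-0.1,-0.2,4,0],[1,0,0,4,0],[1,0,0,4,0],[1,0,0,2.2,0],[0,0,0,0,0],[0,0,0,0,0],[0,0,0,0,0],[0,0,0,0,0]]]' 25 >/dev/null
python3 -m pendant '[[[0,0,0,0,0],[0,0,0,0,0],[0,0,0,0,0]]]'
python3 -m pendant '[[[0,0,0,-2,0],[0,0,0,-3,0],[0,0,0,-4,0],[0,0,0,-4,0],[0,0,0,-4,0],[0,0,0,0,0],[0,0,0,0,0]]]'
python3 -c "
from h import *
to([.4958,.0025,.225])"
```

```text
t: 15.6
tool_pos: [0.4216, -0.3699, 0.0553]
orientation: [-0.08, 3.138, -0.004]
force: [0.3, 2.3, 7.4]
opening: 0.0663
gripper_force: 25.0
t: 16.3
tool_pos: [0.4209, -0.3696, 0.2246]
orientation: [-0.08, 3.138, -0.005]
force: [-0.4, 0.1, -3.1]
opening: 0.0666
gripper_force: 25.0
t 16.3 tcp [ 0.4209 -0.3696  0.2246] op 0.0666 gf 25.0 F [-0.4  0.1 -3.1] q [-0.81  0.02  1.6  -0.    1.52 -2.43]
x [-0.999 -0.051 -0.002] y [-0.051  0.999 -0.003] z [ 0.003 -0.003 -1.   ]
shift cm (tool axes) [-9.38 36.77 -0.13]
```

```bash
python3 -m pendant '[[[0,-0.5,2,0,0],[0,-1,4,0,0],[0,-1,4,0,0],[0,-1,4,0,0],[0,-1,4,0,0],[0,-1,4,0,0],[0,-1,4,0,0],[0,-1,4,0,0]]]' >/dev/null
python3 -m pendant '[[[0,-1,4,0,0],[0,-0.9,2.8,0,0],[0,0,0,0,0],[0,0,0,0,0],[0,0,0,0,0]]]' >/dev/null
python3 -c "
from h import *
to([.4958,.0025,.087])
snap('top','top7'); snap('wrist','wrist7')"
```

```text
t 17.6 tcp [0.4945 0.0028 0.2214] op 0.0661 gf 25.0 F [-0.9 -0.2 -2.8] q [-0.1  -0.16  1.77 -0.    1.53 -1.72]
x [-0.999 -0.051  0.002] y [-0.051  0.999 -0.   ] z [-0.002 -0.    -1.   ]
shift cm (tool axes) [-0.16 -0.04 13.44]
```

View pics/wrist7.png

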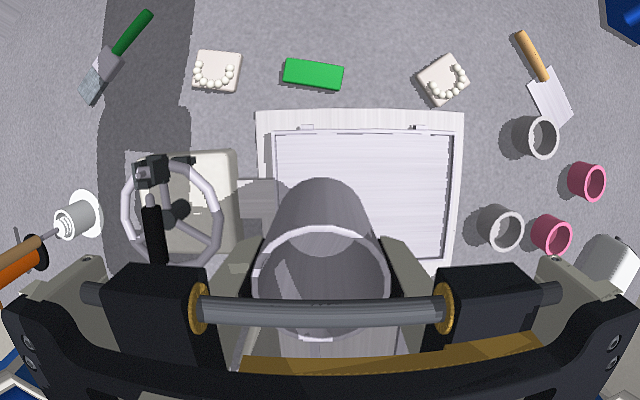

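The beaker hangs over the carriage and both flasks are visible at (535,137) and (500,228). Lower it.

```bash
python3 -m pendant '[[[0,0,0,4,0],[0,0,0,4,0],[0,0,0,3,0],[0,0,0,1.5,0],[0,0,0,0.7,0],[0,0,0,0,0],[0,0,0,0,0],[0,0,0,0,0]]]'
python3 -c "
from h import *
st()"
```

```text
t: 18.5
tool_pos: [0.4967, 0.0034, 0.0926]
orientation: [-0.08, 3.137, -0.001]
force: [0.4, -0.4, -2.4]
opening: 0.0661
gripper_force: 25.0
t 18.5 tcp [0.4967 0.0034 0.0926] op 0.0661 gf 25.0 F [ 0.4 -0.4 -2.4] q [-0.1  -0.05  1.91  0.    1.28 -1.72]
x [-0.999 -0.051 -0.003] y [-0.051  0.999 -0.   ] z [ 0.003 -0.    -1.   ]
```

```bash
python3 -m pendant '[[[0,0,0,0.4,0],[0,0,0,0.2,0],[0,0,0,0,0],[0,0,0,0,0]]]'
python3 -c "
from h import *
st()"
```

```text
t: 18.9
tool_pos: [0.4957, 0.0036, 0.0852]
orientation: [-0.081, 3.14, -0.0]
force: [0.0, 0.8, 3.7]
opening: 0.0659
gripper_force: 25.0
t 18.9 tcp [0.4957 0.0036 0.0852] op 0.0659 gf 25.0 F [0.  0.8 3.7] q [-0.1  -0.05  1.92  0.    1.27 -1.72]
x [-0.999 -0.051 -0.001] y [-0.051  0.999 -0.   ] z [ 0.001 -0.    -1.   ]
```

```bash
python3 -m pendant '[[[0.75,0,0,0,0],[0.8,0,0,0,0],[1,0,0,0,0],[1,0,0,0,0],[1,0,0,0,0],[1,0,0,-4,0],[1,0,0,-4,0],[1,0,0,-4,0]]]'
python3 -c "
from h import *
print(at('wrist7',541,139,.045),at('wrist7',506,229,.045))
to([.544,.258,.20])"
```

```text
t: 19.7
tool_pos: [0.4948, 0.0036, 0.2057]
orientation: [0.08, -3.14, -0.0]
force: [1.4, 0.2, 0.2]
opening: 0.0926
gripper_force: 0.0
[0.4152 0.2908 0.045 ] [0.542  0.2562 0.045 ]
t 19.7 tcp [0.4948 0.0036 0.2057] op 0.0926 gf 0.0 F [1.4 0.2 0.2] q [-0.1  -0.15  1.79 -0.    1.5  -1.72]
x [-0.999 -0.051  0.001] y [-0.051  0.999  0.   ] z [-0.001  0.    -1.   ]
shift cm (tool axes) [-6.22 25.16  0.57]
```

```bash
python3 -m pendant '[[[0.85,-1,4,0,0],[0.85,-1,4,0,0],[0.85,-1,4,0,0],[0.85,-1,4,0,0],[0.85,-1.1,4,0,0],[0.85,-1.1,4,0,0],[0.85,0,1.1,0,0],[0.85,0,0,0,0]]]' >/dev/null
python3 -c "
from h import *
to([.543,.257,.013])
snap('wrist','wrist8')
print(proj('wrist8',(.543,.257,.045)))
im=cv2.imread('pics/wrist8.png')"
```

```text
t 20.5 tcp [0.5438 0.2587 0.2041] op 0.0788 gf 0.0 F [-0.2 -0.5 -0.1] q [ 0.36  0.14  1.5   0.    1.5  -1.27]
x [-0.999 -0.054  0.001] y [-0.054  0.999 -0.   ] z [-0.001 -0.    -1.   ]
shift cm (tool axes) [ 0.07 -0.16 19.11]
(np.float64(319.288249526863), np.float64(186.37812211560475))
```

View pics/wrist8.png

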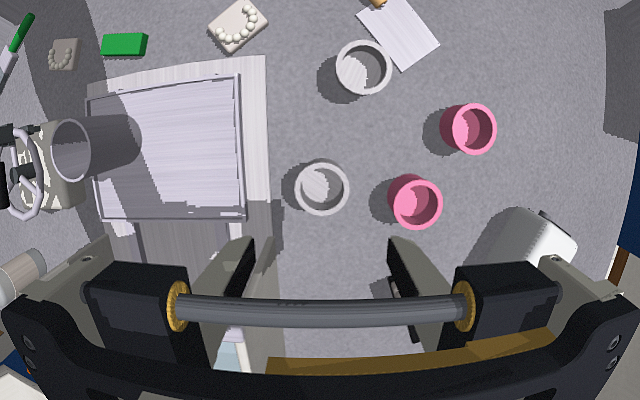

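The flask rim is at (321,188) as predicted, with a pink neighbour at (416,202) giving enough room. I'll descend with a narrower opening.

```bash
python3 -m pendant '[[[0.8,0,-0.1,4,0],[0.8,0,0,4,0],[0.8,0,0,4,0],[0.8,0,0,3.5,0],[0.8,0,0,1.5,0],[0.8,0,0,0.9,0],[0.8,0,0,0,0],[0.8,0,0,0,0]]]' 
python3 -m pendant '[[[0,0,0,0.3,0],[0,0,0,0,0],[0,0,0,0,0],[0,0,0,0,0],[0,0,0,0,0]]]' 
python3 -c "
from h import *
st()"
```

```text
t: 21.35
tool_pos: [0.5459, 0.2565, 0.0277]
orientation: [-0.08, 3.138, 0.001]
force: [0.4, 0.6, 0.4]
opening: 0.0747
gripper_force: 0.0
t: 21.85
tool_pos: [0.5452, 0.2572, 0.0239]
orientation: [-0.081, 3.139, 0.002]
force: [-0.8, 2.1, 5.7]
opening: 0.0594
gripper_force: 25.0
t 21.85 tcp [0.5452 0.2572 0.0239] op 0.0594 gf 25.0 F [-0.8  2.1  5.7] q [ 0.36  0.31  1.65  0.    1.18 -1.27]
x [-0.999 -0.051 -0.002] y [-0.051  0.999  0.001] z [ 0.002  0.001 -1.   ]
```

```bash
python3 -m pendant '[[[0,0,0,-3,0],[0,0,0,-4,0],[0,0,0,-4,0],[0,0,0,-1,0],[0,0,-3,0,0],[0,0,-4,0,0],[0,0,-4,0,0],[0,0,-3,0,0]]]' >/dev/null
python3 -m pendant '[[[0,0,-1.2,0,0],[0,0,0,0,0],[0,0,0,0,0]]]' >/dev/null
python3 -c "
from h import *
to([.549,.1055,.0545])"
```

```text
t 22.95 tcp [0.5517 0.1052 0.1418] op 0.0595 gf 25.0 F [-0.3  0.1 -2.8] q [ 0.1   0.08  1.69  0.    1.38 -1.52]
x [-0.999 -0.051  0.001] y [-0.051  0.999  0.   ] z [-0.001  0.    -1.   ]
shift cm (tool axes) [0.26 0.04 8.73]
```

```bash
python3 -m pendant '[[[0,0.2,0,3,0],[0,0,0,3,0],[0,0,0,1.7,0],[0,0,0,0.8,0],[0,0,0,0.2,0],[0,0,0,0,0],[0,0,0,0,0]]]'
python3 -m pendant '[[[0,0,0,0.1,0],[0,0,0,0,0],[0.75,0,0,0,0],[0.8,0,0,0,0],[0.8,0,0,0,0],[0.8,0,0,0,0]]]'
python3 -m pendant '[[[0.85,0,0,-3,0],[0.85,0,0,-4,0],[0.85,0,0,-4,0],[0.85,0,0,-4,0],[0.85,0,0,0,0],[0.85,0,0,0,0]]]'
python3 -c "
from h import *
to([.415,.29,.2])
snap('wrist','wrist9');snap('top','top9')
print(proj('wrist9',(.549,.1055,.075)),proj('wrist9',(.4152,.2908,.045)))"
```

```text
t: 23.65
tool_pos: [0.5512, 0.1049, 0.0571]
orientation: [-0.081, 3.138, 0.0]
force: [-0.9, 0.6, -2.8]
opening: 0.0598
gripper_force: 25.0
t: 24.25
tool_pos: [0.5504, 0.1045, 0.0549]
orientation: [-0.08, 3.14, 0.0]
force: [0.1, -0.2, -0.7]
opening: 0.0742
gripper_force: 0.0
t: 24.85
tool_pos: [0.5511, 0.1046, 0.2061]
orientation: [-0.08, 3.138, 0.0]
force: [-0.3, 0.3, -0.6]
opening: 0.0791
gripper_force: 0.0
t 24.85 tcp [0.5511 0.1046 0.2061] op 0.0791 gf 0.0 F [-0.3  0.3 -0.6] q [ 0.1   0.03  1.62 -0.    1.49 -1.53]
x [-0.999 -0.051 -0.003] y [-0.051  0.999  0.   ] z [ 0.003  0.    -1.   ]
shift cm (tool axes) [12.64 19.22  0.57]
(np.float64(321.86802660110425), np.float64(191.21919024642682)) (np.float64(489.25833845417054), np.float64(81.10263034799225))
```

View pics/wrist9.png

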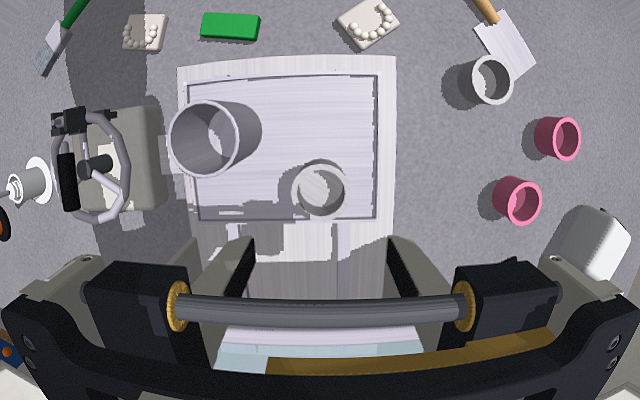

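The first flask stands on the carriage at (320,190), and the second is at (491,81), next to the flat spatula blade. Go over it.

```bash
python3 -m pendant '[[[0.85,2,3,0,0],[0.85,2.5,3.8,0,0],[0.85,2.5,3.8,0,0],[0.85,2.5,3.8,0,0],[0.85,2.5,3.8,0,0],[0.85,0.6,1,0,0],[0.85,0,0,0,0],[0.85,0,0,0,0]]]' >/dev/null
python3 -c "
from h import *
to([.4155,.2905,.022])
snap('wrist','wrist10')
print(proj('wrist10',(.4155,.2905,.045)))
g=cv2.imread('pics/wrist10.png',0); c=cv2.HoughCircles(g[100:270,230:410],cv2.HOUGH_GRADIENT,1,30,param1=100,param2=20,minRadius=20,maxRadius=33)
print(None if c is None else c[0][:3]+[230,100,0])"
```

```text
t 25.75 tcp [0.4145 0.2889 0.2035] op 0.0788 gf 0.0 F [ 0.1 -0.3 -1.1] q [ 0.51 -0.12  1.77 -0.    1.5  -1.11]
x [-0.999 -0.052  0.001] y [-0.052  0.999 -0.001] z [-0.001 -0.001 -1.   ]
shift cm (tool axes) [-0.13  0.18 18.15]
(np.float64(322.4311551211959), np.float64(188.32925568797992))
[[328.5        185.5         27.39999962]]
```

```bash
python3 -m pendant '[[[1,-0.1,0.5,4,0],[1,0,0,4,0],[1,0,0,4,0],[1,0,0,3.5,0],[1,0,0,1.5,0],[1,0,0,0.9,0],[1,0,0,0.2,0],[1,0,0,0,0]]]' 
python3 -m pendant '[[[0,0,0,0.1,0],[0,0,0,0,0],[0,0,0,0,0],[0,0,0,0,0],[0,0,0,0,0],[0,0,0,0,0]]]' 
python3 -c "
from h import *
st()"
```

```text
t: 26.6
tool_pos: [0.4165, 0.2952, 0.025]
orientation: [-0.08, 3.139, 0.001]
force: [-0.1, 0.1, 0.4]
opening: 0.0931
gripper_force: 0.0
t: 27.2
tool_pos: [0.4154, 0.2952, 0.023]
orientation: [-0.081, 3.14, 0.001]
force: [-1.1, 1.1, 2.7]
opening: 0.0596
gripper_force: 25.0
t 27.2 tcp [0.4154 0.2952 0.023 ] op 0.0596 gf 25.0 F [-1.1  1.1  2.7] q [ 0.52  0.08  1.92  0.    1.14 -1.11]
x [-0.999 -0.051 -0.001] y [-0.051  0.999  0.001] z [ 0.     0.001 -1.   ]
```

```bash
python3 -m pendant '[[[0,0,0,-3,0],[0,0,0,-4,0],[0,0,0,-4,0],[0,0,0,-1,0],[0,-0.7,-3,0,0],[0,-1,-4,0,0],[0,-1,-4,0,0],[0,-1,-4,0,0]]]' >/dev/null
python3 -m pendant '[[[0,-0.8,-3,0,0],[0,-0.3,-1.6,0,0],[0,0,0,0,0],[0,0,0,0,0]]]' >/dev/null
python3 -c "
from h import *
to([.473,.1015,.0535])"
```

```text
t 28.4 tcp [0.4724 0.1015 0.1413] op 0.0594 gf 25.0 F [ 0.5 -0.1 -3.1] q [ 0.11 -0.14  1.9   0.    1.38 -1.52]
x [-0.999 -0.05   0.002] y [-0.05   0.999  0.   ] z [-0.002  0.    -1.   ]
shift cm (tool axes) [-0.08 -0.    8.78]
```

```bash
python3 -m pendant '[[[0,-0.1,0,3,0],[0,0,0,3,0],[0,0,0,1.7,0],[0,0,0,0.8,0],[0,0,0,0.2,0],[0,0,0,0,0],[0,0,0,0,0]]]'
python3 -m pendant '[[[0,0,0,0.1,0],[0,0,0,0,0],[0.72,0,0,0,0],[0.76,0,0,0,0],[0.76,0,0,0,0],[0.76,0,0,0,0]]]'
python3 -m pendant '[[[0.76,0,0,-3,0],[0.76,0,0,-4,0],[0.76,0,0,-4,0],[0.76,0,0,-5,0],[0.76,0,0,0,0],[0.76,0,0,0,0]]]'
python3 -c "
from h import *
to([.5,.05,.22])
snap('wrist','wrist11');snap('top','top11')
a=cv2.imread('pics/wrist11.png')[60:300,:]; b=cv2.imread('pics/top11.png')[130:290,140:500]
b=cv2.resize(b,(640,284)); cv2.imwrite('pics/w11.png',np.vstack([a,b]))"
```

```text
t: 29.1
tool_pos: [0.4752, 0.102, 0.0569]
orientation: [-0.081, 3.139, 0.0]
force: [-0.7, -0.9, -2.7]
opening: 0.0596
gripper_force: 25.0
t: 29.7
tool_pos: [0.4744, 0.1016, 0.0548]
orientation: [-0.08, 3.14, 0.0]
force: [-0.1, 0.1, -0.1]
opening: 0.0702
gripper_force: 0.0
t: 30.3
tool_pos: [0.4754, 0.1017, 0.2164]
orientation: [-0.08, 3.137, 0.0]
force: [0.2, 0.3, -1.1]
opening: 0.0705
gripper_force: 0.0
t 30.3 tcp [0.4754 0.1017 0.2164] op 0.0705 gf 0.0 F [ 0.2  0.3 -1.1] q [ 0.11 -0.19  1.8  -0.    1.52 -1.52]
x [-0.999 -0.051 -0.004] y [-0.051  0.999  0.   ] z [ 0.004  0.    -1.   ]
shift cm (tool axes) [-2.2  -5.29 -0.35]
```

View pics/w11.png

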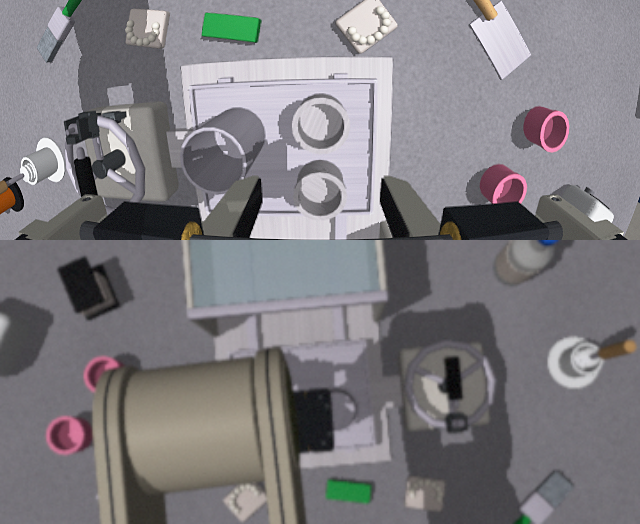

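Both flasks and the beaker stand on the carriage, at (320,125), (320,192) and (222,155), and the brush is in its cup. On to the crank: I'll hover over the grip and measure it by its dark colour.

```bash
python3 -m pendant '[[[0.6,-0.5,-3,0,0],[0.6,-0.8,-4,0,0],[0.6,-0.8,-4,0,0],[0.6,-0.8,-4,0,0],[0.6,-0.8,-4,0,0],[0.6,-0.8,-4,0,0],[0.6,-0.5,-3.9,0,0],[0.6,0,0,0,0]]]' >/dev/null
python3 -m pendant '[[[0.6,0,0,0,0],[0.6,0,0,0,0]]]' >/dev/null
python3 -c "
from h import *
to([.5396,-.165,.104])
snap('wrist','wrist12')
im=cv2.imread('pics/wrist12.png'); P=[proj('wrist12',p) for p in ((.5345,-.165,.125),(.566,-.163,.125),(.504,-.167,.125),(.4696,-.1685,.13),(.5275,-.1655,.096))]
print(np.round(P))
for n,p,z in (('wrist12',P[0],.12),):
    m=(im.max(2)<50).astype('uint8'); m[250:]=0
    k,l,s,c=cv2.connectedComponentsWithStats(m)
    for i in range(1,k):
        if s[i,4]>150 and abs(c[i]-p).max()<90: print(s[i],c[i].round(1),at(n,*c[i],z), [at(n,*q,z)[:2] for q in cv2.boxPoints(cv2.minAreaRect(np.argwhere(l==i)[:,::-1].astype('float32')))])
"
```

```text
t 31.4 tcp [ 0.5371 -0.1634  0.2131] op 0.0562 gf 0.0 F [-0.5  0.5  0.5] q [-0.39  0.03  1.6   0.    1.51 -2.01]
x [-0.999 -0.052  0.002] y [-0.052  0.999  0.001] z [-0.002  0.001 -1.   ]
shift cm (tool axes) [-0.26 -0.19 10.91]
[[319. 203.]
 [320. 238.]
 [318. 168.]
 [319. 127.]
 [319. 188.]]
[ 306  171   26   72 1678] [318.2 206.2] [ 0.5385 -0.1655  0.12  ] [array([ 0.508 , -0.1781]), array([ 0.5064, -0.1575]), array([ 0.5717, -0.1519]), array([ 0.5734, -0.1739])]
```

```bash
python3 -m pendant '[[[0.6,-0.4,-0.2,3,0],[0.6,0,0,3,0],[0.6,0,0,2.5,0],[0.6,0,0,1.5,0],[0.6,0,0,0.7,0],[0.6,0,0,0,0],[0.6,0,0,0,0],[0.6,0,0,0,0]]]' 15
python3 -m pendant '[[[0,0,0,0.3,0],[0,0,0,0,0],[0,0,0,0,0],[0,0,0,0,0],[0,0,0,0,0],[0,0,0,0,0]]]' 
python3 -c "
from h import *
st()"
```

```text
t: 32.25
tool_pos: [0.5431, -0.1666, 0.1094]
orientation: [-0.081, 3.138, -0.002]
force: [-0.6, -0.3, 0.6]
opening: 0.0556
gripper_force: 0.0
t: 32.85
tool_pos: [0.5421, -0.1658, 0.1047]
orientation: [-0.081, 3.14, 0.001]
force: [0.8, 2.8, 1.3]
opening: 0.0214
gripper_force: 15.0
t 32.85 tcp [ 0.5421 -0.1658  0.1047] op 0.0214 gf 15.0 F [0.8 2.8 1.3] q [-0.39  0.12  1.71  0.    1.31 -2.01]
x [-0.999 -0.051 -0.   ] y [-0.051  0.999  0.001] z [ 0.     0.001 -1.   ]
```

```bash
python3 -m pendant '[[[0,0.11,0,-1.23,0],[0,0.32,0,-1.2,0],[0,0.52,0,-1.12,0],[0,0.71,0,-1.01,0],[0,0,0,0,0],[0,0,0,0,0]]]'
python3 -c "
from h import *
st()"
```

```text
t: 33.45
tool_pos: [0.5251, -0.1672, 0.1516]
orientation: [-0.08, 3.14, -0.0]
force: [-2.1, 3.7, -0.2]
opening: 0.0214
gripper_force: 15.0
t 33.45 tcp [ 0.5251 -0.1672  0.1516] op 0.0214 gf 15.0 F [-2.1  3.7 -0.2] q [-0.4   0.04  1.71  0.    1.39 -2.02]
x [-0.999 -0.051 -0.001] y [-0.051  0.999 -0.   ] z [ 0.001 -0.    -1.   ]
```

Forces are low; I'll continue the arc.

```bash
python3 -m pendant '[[[0,0.88,0,-0.88,0],[0,1.01,0,-0.71,0],[0,1.12,0,-0.52,0],[0,1.2,0,-0.32,0],[0,1.23,0,-0.11,0],[0,0,0,0,0],[0,0,0,0,0]]]'
python3 -c "
from h import *
st()
snap('scene','scene13')
for h in ((.4713,-.169),): print([np.round(proj('scene13',(*h,z))) for z in (.12,.155,.216)])
im=cv2.imread('pics/scene13.png'); cv2.imwrite('pics/s13.png',im)"
```

```text
t: 34.15
tool_pos: [0.4716, -0.1704, 0.1776]
orientation: [-0.08, 3.138, -0.002]
force: [-1.8, 3.5, 4.6]
opening: 0.021
gripper_force: 15.0
t 34.15 tcp [ 0.4716 -0.1704  0.1776] op 0.021 gf 15.0 F [-1.8  3.5  4.6] q [-0.45 -0.12  1.81 -0.    1.44 -2.07]
x [-0.999 -0.051 -0.003] y [-0.051  0.999 -0.001] z [ 0.003 -0.001 -1.   ]
[array([254., 206.]), array([252., 197.]), array([250., 180.])]
```

```bash
python3 -m pendant '[[[0,0,0,0,0],[0,0,0,0.5,0],[0,0,0,0.5,0],[0,0,0,0.4,0],[0,0,0,0,0],[0,0,0,0,0]]]' 50
python3 -c "
from h import *
st()"
```

```text
t: 34.8
tool_pos: [0.4708, -0.1706, 0.1622]
orientation: [0.08, -3.139, 0.002]
force: [-5.1, 0.1, 3.6]
opening: 0.0179
gripper_force: 49.3
t 34.8 tcp [ 0.4708 -0.1706  0.1622] op 0.0179 gf 49.3 F [-5.1  0.1  3.6] q [-0.45 -0.11  1.83 -0.    1.42 -2.07]
x [-0.999 -0.051  0.001] y [-0.051  0.999 -0.001] z [-0.001 -0.001 -1.   ]
```

Opening 17.9 mm suggests the pads have slid partly off the grip. I'll back off upward and measure the handle in two cameras.

```bash
python3 -m pendant '[[[0.5,0,0,0,0],[0.5,0,0,0,0],[0.6,0,0,0,0],[0.6,0,0,-3,0],[0.6,0,0,-4,0],[0.6,0,0,-2,0],[0.6,0,0,0,0],[0.6,0,0,0,0]]]' >/dev/null
python3 -c "
from h import *
st()
for n in('wrist','scene','top'):
    f=n+'14'; snap(n,f); im=cv2.imread('pics/'+f+'.png')
    P=np.array([proj(f,(.4713,-.169,z)) for z in (.12,.154,.185,.216)]); print(n,P.round())
    m=(im.max(2)<(60 if n=='wrist' else 55)).astype('uint8'); k,l,s,c=cv2.connectedComponentsWithStats(m)
    for i in range(1,k):
        if s[i,4]>25 and np.abs(c[i]-P[2]).max()<(100 if n=='wrist' else 50): print(s[i],c[i].round(1),cv2.boxPoints(cv2.minAreaRect(np.argwhere(l==i)[:,::-1].astype('float32'))).round().tolist())
im=cv2.imread('pics/scene14.png',0)[160:215:2,225:285:1]
print('\n'.join(''.join(' .:-=+*#%@'[9-min(9,v//26)] for v in r) for r in im))
"
```

```text
t 35.6 tcp [ 0.4714 -0.1701  0.2517] op 0.056 gf 0.0 F [-0.1  0.4 -0.5] q [-0.45 -0.15  1.71 -0.    1.58 -2.07]
x [-0.999 -0.051 -0.001] y [-0.051  0.999 -0.001] z [ 0.001 -0.001 -1.   ]
wrist [[322. 193.]
 [322. 203.]
 [322. 214.]
 [323. 228.]]
[ 308  195   27   56 1259] [321.  223.1] [[308.0, 195.0], [334.0, 195.0], [334.0, 250.0], [308.0, 250.0]]
[ 216  238  211   66 2007] [316.1 282.2] [[216.0, 302.0], [217.0, 237.0], [427.0, 240.0], [426.0, 304.0]]
scene [[254. 206.]
 [252. 197.]
 [251. 189.]
 [250. 180.]]
[253 146   6  20  63] [255.8 155.1] [[252.0, 146.0], [256.0, 146.0], [259.0, 165.0], [256.0, 165.0]]
[249 187  15  32 231] [254.2 202.9] [[244.0, 189.0], [256.0, 186.0], [263.0, 218.0], [251.0, 221.0]]
[266 230   5  10  37] [268.4 235. ] [[266.0, 230.0], [270.0, 230.0], [270.0, 239.0], [266.0, 239.0]]
top [[397. 233.]
 [399. 233.]
 [402. 233.]
 [405. 233.]]
[ 371  182   68   73 1603] [400.3 225.9] [[359.0, 227.0], [437.0, 182.0], [458.0, 217.0], [379.0, 262.0]]
##********#####################%%%#****#######********+***+*
###********####################%%%#****######**********+
[... 890 characters left out ...]
%#***+++*****+*****#*********
+*++**++++++**+*+***++***%%%%%@%%#***+*****+*+***###****####
+*+++++++*+**+++*****+**#%%@%@%%%#*******++******###########
++*+++++++*+++++*++*+++**#%%%%%%%#****************#########*
+*+**+++++++++*+++++++==+#%%@%%%#***+**+*+******************
*+*+*++++++*++++========+*%%%%%%#*++++*******+********++*+++
****++++++++**++=======+++#%%%%%#*+++++++*++*****+*+*+++++++
*+++***+++*++***++====+****#%%%%##*++++*********++**++++++=+
+**+**++*++****#**++++*##%#%%%%%%%#***++++++++++++++++======
*+**+++++**++*****+++++*#%%%%%%%%%%#++++++++++++++++========
+++++++*+++**+*****++++*#%%%%%%%%%%#***********++*++++++===+
+*++++++*+*++++**#*****##%%%%%%%%%%####*******+++++*****++++
```

```bash
python3 -c "
from h import *
def tri(a,b):
    o1,d1=ray(*a);o2,d2=ray(*b); A=np.stack([d1,-d2],1); s=np.linalg.lstsq(A,o2-o1,rcond=None)[0]; p,q=o1+d1*s[0],o2+d2*s[1]; return ((p+q)/2).round(4),np.linalg.norm(p-q).round(4)
print(tri(('wrist14',321,237),('scene14',252.8,189.5)),tri(('wrist14',321,203),('scene14',254.2,205)))
for z in (.19,.2,.21): print(z,at('wrist14',321,237,z),at('scene14',252.8,189.5,z))
im=cv2.imread('pics/wrist14.png',0)[180:262:2,296:346]
print('\n'.join(''.join(' .:-=+*#%@'[9-min(9,v//20)] for v in r) for r in im))
print([np.round(proj('wrist14',p)) for p in ((.4713,-.169,.12),(.529,-.1655,.096))])
"
```

```text
(array([ 0.4865, -0.1701,  0.1951]), np.float64(0.0017)) (array([ 0.4779, -0.17  ,  0.1313]), np.float64(0.0005))
0.19 [ 0.4889 -0.1692  0.19  ] [ 0.4814 -0.169   0.19  ]
0.2 [ 0.4847 -0.1694  0.2   ] [ 0.4911 -0.173   0.2   ]
0.21 [ 0.4805 -0.1696  0.21  ] [ 0.5009 -0.177   0.21  ]
:.-=++*******##*+=================+##*+========+  
:.=*******+=+###*============**++*####- .:-=====  
::=++==-----*###*=======**********###%:        .. 
=--------::-++=+++======***********==+.           
:--:::::::::===+**+*+++++=+++++++**==+.           
 :::::::::--====:                :===+:           
 -----------====.                 ====-::.        
----====-:::===-:.:    =-=:.      :===-:::::::-:..
=-:::......:+##*=:-+%@@@@@@@@@%=  -===-:.:.:....::
.......:.:.:=*****@@@%%%%%%%%@@@@#+====::::....:..
....::::...:=**#@@@@%%%%%%@%%%%%%@%#++.  ::::..:::
::..   :...:=*%%@@@@%%@%@@@%%%%%%%%@#+.     ::::::
       :....=#%@@@@%@%@%@%%%%%%@%%%@%*.      :::::
       :....-#@@@@@@%%@%@%%%%%%%%%%%@+.          :
       .:...:+#@@@@%@%%%%%%%%%%@%%%@@.           :
        .:...+%@@@%@%%@@%@@%@@@@@%@@@-            

[... 617 characters left out ...]
......:@@@@%%@%%%%@%%%@@%@%%%@%@%@-          
...::::::..:@@%%%%%%%%%%@@%%@%%%%%@@@@@*.         
          :-*%@%@%@%%%@@%@@%@%@%%%%%@@%=          
       .-:.  *@@%%@%%@%%%%@%%%@%%%%%@@.       .   
   .:-.      :*@@@%%%%%%%@%@%%%%@@%@@%           .
..:.           -#@@%@@@%%%%%%%%%%@@@#-.           
-.               .*%@@@@@%@@@@@@#=     ....       
:-                    -*@@@*=-:             -:    
:-                                            -::.
=:                                            ::::
                                          .:::::::
                                         :::::::::
                                      ::::::::::::
[array([322., 193.]), array([322., 238.])]
```

```bash
python3 -m pendant '[[[0,-1.3,0,0,0],[0,0,0,0,0],[0,0,0,0,0],[0,0,0,0,0],[0,0,0,2,0],[0,0,0,1,0],[0,0,0,0,0],[0,0,0,0,0]]]'
python3 -m pendant '[[[0,0,0,0.7,0],[0,0,0,0.4,0],[0,0,0,0,0],[0,0,0,0,0]]]'
python3 -m pendant '[[[0,0,0,0.3,0],[0,0,0,0,0],[0,0,0,0,0]]]'
python3 -m pendant '[[[0,0,0,0.3,0],[0,0,0,0,0],[0,0,0,0,0]]]'
```

```text
t: 36.55
tool_pos: [0.4838, -0.1692, 0.2217]
orientation: [0.08, -3.14, -0.0]
force: [0.7, 0.1, 0.7]
opening: 0.0013
gripper_force: 0.0
t: 36.95
tool_pos: [0.4841, -0.1692, 0.2106]
orientation: [0.08, -3.14, -0.0]
force: [-0.3, -0.2, -0.1]
opening: -0.0
gripper_force: 0.0
t: 37.25
tool_pos: [0.484, -0.1692, 0.2076]
orientation: [0.08, -3.14, -0.0]
force: [-0.1, 0.1, 0.3]
opening: 0.0006
gripper_force: 0.0
t: 37.55
tool_pos: [0.484, -0.1692, 0.2045]
orientation: [0.08, -3.14, -0.0]
force: [0.3, 0.6, 0.4]
opening: 0.0007
gripper_force: 0.0
```

```bash
for i in 1; do python3 -m pendant '[[[0,0,0,0.3,0],[0,0,0,0,0],[0,0,0,0,0]]]'|sed -n 2,4p; done
python3 -m pendant '[[[0,0,0,0.2,0],[0,0,0,0,0],[0,0,0,0,0]]]'|sed -n 2,4p
python3 -m pendant '[[[0,0,0,0.2,0],[0,0,0,0,0],[0,0,0,0,0]]]'|sed -n 2,4p
```

```text
tool_pos: [0.4845, -0.1695, 0.2024]
orientation: [-0.08, 3.139, -0.001]
force: [-0.3, -0.3, 5.8]
tool_pos: [0.4851, -0.1698, 0.202]
orientation: [-0.08, 3.137, -0.003]
force: [-2.7, 0.8, 13.5]
tool_pos: [0.4861, -0.1701, 0.2017]
orientation: [-0.08, 3.135, -0.005]
force: [-2.5, 1.0, 20.3]
```

The finger tips stop hard at z = 0.202, which is exactly the latched height. Now I'll grip the handle at mid-height.

```bash
python3 -m pendant '[[[0,0,0,-1,0],[0,0,0,-3,0],[0.6,0.3,0,-1.2,0],[0.6,0,0,0,0],[0.6,0,0,0,0],[0.6,0,0,0,0],[0.6,0,0,0,0]]]' 10|sed -n 2,4p
python3 -m pendant '[[[0.6,0,0,3,0],[0.6,0,0,3,0],[0.6,0,0,2.5,0],[0.6,0,0,0.6,0],[0.6,0,0,0,0],[0.6,0,0,0,0]]]'|sed -n 2,5p
python3 -m pendant '[[[0,0,0,0,0],[0,0,0,0,0],[0,0,0,0,0],[0,0,0,0,0],[0,0,0,0,0]]]'
```

```text
tool_pos: [0.4805, -0.1691, 0.2481]
orientation: [0.08, -3.139, -0.002]
force: [-0.1, -0.9, 0.1]
tool_pos: [0.4817, -0.1697, 0.1598]
orientation: [-0.08, 3.139, -0.001]
force: [0.5, -0.7, -0.5]
opening: 0.0554
t: 40.25
tool_pos: [0.4812, -0.1694, 0.1589]
orientation: [-0.08, 3.14, -0.0]
force: [0.1, 0.8, 2.7]
opening: 0.0215
gripper_force: 10.0
```

```bash
python3 -m pendant '[[[0,-0.08,0.95,0,0],[0,-0.25,0.92,0,0],[0,-0.41,0.87,0,0],[0,0,0,0,0],[0,0,0,0,0],[0,0,0,0,0]]]' 15
python3 -c "
from h import *
st()"
```

```text
t: 40.85
tool_pos: [0.4863, -0.1417, 0.1586]
orientation: [0.08, -3.139, -0.0]
force: [-5.2, -2.0, 2.8]
opening: 0.0229
gripper_force: 15.2
t 40.85 tcp [ 0.4863 -0.1417  0.1586] op 0.0229 gf 15.2 F [-5.2 -2.   2.8] q [-0.38 -0.09  1.82 -0.    1.41 -2.01]
x [-0.999 -0.051  0.002] y [-0.051  0.999  0.   ] z [-0.002  0.    -1.   ]
```

```bash
python3 -m pendant '[[[0,-0.57,0.82,0,0],[0,-0.7,0.7,0,0],[0,-0.82,0.57,0,0],[0,0,0,0,0],[0,0,0,0,0]]]' 15
python3 -m pendant '[[[0,-0.9,0.42,0,0],[0,-0.96,0.26,0,0],[0,-0.99,0.09,0,0],[0,0,0,0,0],[0,0,0,0,0]]]' 15
```

```text
t: 41.35
tool_pos: [0.5065, -0.1184, 0.1584]
orientation: [0.081, -3.139, -0.003]
force: [-4.0, 3.3, 3.3]
opening: 0.0227
gripper_force: 15.0
t: 41.85
tool_pos: [0.5351, -0.1088, 0.1583]
orientation: [0.082, -3.14, -0.004]
force: [0.7, 5.9, -0.5]
opening: 0.0221
gripper_force: 15.0
```

```bash
python3 -m pendant '[[[0,-1.01,0.06,0,0],[0,-0.97,-0.26,0,0],[0,-0.92,-0.42,0,0],[0,-0.83,-0.58,0,0],[0,-0.71,-0.71,0,0],[0,0,0,0,0],[0,0,0,0,0]]]' 15
python3 -m pendant '[[[0,-0.58,-0.83,0,0],[0,-0.43,-0.92,0,0],[0,-0.26,-0.97,0,0],[0,-0.09,-1.01,0,0],[0,0,0,0,0],[0,0,0,0,0]]]' 15
```

```text
t: 42.55
tool_pos: [0.5801, -0.1276, 0.1581]
orientation: [0.08, -3.14, 0.001]
force: [-1.5, -2.3, -3.8]
opening: 0.0219
gripper_force: 15.0
t: 43.15
tool_pos: [0.5947, -0.164, 0.1581]
orientation: [0.08, -3.138, -0.0]
force: [-5.0, -0.7, -0.5]
opening: 0.0217
gripper_force: 15.0
```

```bash
python3 -m pendant '[[[0,0.19,-1.01,0,0],[0,0.26,-0.97,0,0],[0,0.43,-0.92,0,0],[0,0.58,-0.83,0,0],[0,0.71,-0.71,0,0],[0,0,0,0,0]]]' 15|sed -n 1,5p
python3 -m pendant '[[[0,0.83,-0.58,0,0],[0,0.92,-0.43,0,0],[0,0.97,-0.26,0,0],[0,1.01,-0.09,0,0],[0,0,0,0,0],[0,0,0,0,0]]]' 15|sed -n 1,5p
python3 -c "
from h import *
snap('wrist','wrist20');snap('top','top20')"
```

```text
t: 43.75
tool_pos: [0.5755, -0.2086, 0.1581]
orientation: [0.08, -3.139, -0.003]
force: [-3.4, 4.2, -1.5]
opening: 0.0221
t: 44.35
tool_pos: [0.5395, -0.2239, 0.1583]
orientation: [0.081, -3.14, -0.002]
force: [-1.7, 4.9, -1.0]
opening: 0.0216
```

```bash
python3 -m pendant '[[[0,1.01,0.19,0,0],[0,0.97,0.26,0,0],[0,0.92,0.43,0,0],[0,0.83,0.58,0,0],[0,0.71,0.71,0,0],[0,0,0,0,0]]]' 15|sed -n 1,5p
python3 -m pendant '[[[0,0.58,0.83,0,0],[0,0.43,0.92,0,0],[0,0.26,0.97,0,0],[0,0.09,1.01,0,0],[0,0,0,0,0],[0,0,0,0,0]]]' 15|sed -n 1,5p
```

```text
t: 45.05
tool_pos: [0.4939, -0.2069, 0.1593]
orientation: [0.08, -3.14, 0.005]
force: [-3.7, -4.3, -0.7]
opening: 0.0218
t: 45.65
tool_pos: [0.4788, -0.1697, 0.1594]
orientation: [0.081, -3.14, 0.003]
force: [-5.1, -0.8, 4.5]
opening: 0.0217
```

```bash
python3 -m pendant '[[[0,0.01,1.01,0,0],[0,-0.26,0.97,0,0],[0,-0.43,0.92,0,0],[0,-0.58,0.83,0,0],[0,-0.71,0.71,0,0],[0,0,0,0,0]]]' 15|sed -n 1,5p
python3 -m pendant '[[[0,-0.83,0.58,0,0],[0,-0.92,0.43,0,0],[0,-0.97,0.26,0,0],[0,-1.01,0.09,0,0],[0,0,0,0,0],[0,0,0,0,0]]]' 15|sed -n 1,5p
python3 -m pendant '[[[0,-1.01,-0.09,0,0],[0,-0.97,-0.26,0,0],[0,-0.92,-0.42,0,0],[0,-0.83,-0.58,0,0],[0,-0.71,-0.71,0,0],[0,0,0,0,0],[0,0,0,0,0]]]' 15|sed -n 1,5p
```

```text
t: 46.25
tool_pos: [0.4974, -0.1234, 0.1596]
orientation: [-0.081, 3.139, -0.001]
force: [-1.8, 1.8, 4.8]
opening: 0.0216
t: 46.85
tool_pos: [0.5337, -0.1079, 0.159]
orientation: [-0.081, 3.139, 0.001]
force: [1.8, 2.9, 1.2]
opening: 0.022
t: 47.55
tool_pos: [0.5792, -0.1262, 0.1586]
orientation: [-0.081, 3.139, 0.001]
force: [4.5, 3.3, -2.2]
opening: 0.0217
```

```bash
python3 -m pendant '[[[0,-0.58,-0.83,0,0],[0,-0.43,-0.92,0,0],[0,-0.26,-0.97,0,0],[0,-0.09,-1.01,0,0],[0,0,0,0,0],[0,0,0,0,0]]]' 15|sed -n 1,5p
python3 -m pendant '[[[0,0.1,-1.01,0,0],[0,0.26,-0.97,0,0],[0,0.43,-0.92,0,0],[0,0.58,-0.83,0,0],[0,0.71,-0.71,0,0],[0,0,0,0,0]]]' 15|sed -n 1,5p
python3 -m pendant '[[[0,0.83,-0.58,0,0],[0,0.92,-0.43,0,0],[0,0.97,-0.26,0,0],[0,1.01,-0.09,0,0],[0,0,0,0,0],[0,0,0,0,0]]]' 15|sed -n 1,5p
```

```text
t: 48.15
tool_pos: [0.5945, -0.1636, 0.1587]
orientation: [-0.08, 3.138, -0.002]
force: [5.9, -0.3, -2.4]
opening: 0.0216
t: 48.75
tool_pos: [0.5747, -0.2091, 0.1586]
orientation: [0.079, -3.14, 0.001]
force: [0.7, -1.4, -1.5]
opening: 0.0217
t: 49.35
tool_pos: [0.5381, -0.2236, 0.1586]
orientation: [0.08, -3.139, -0.0]
force: [-1.4, 2.5, 2.6]
opening: 0.0218
```

```bash
python3 -m pendant '[[[0,1.01,0.15,0,0],[0,0.97,0.26,0,0],[0,0.92,0.43,0,0],[0,0.83,0.58,0,0],[0,0.71,0.71,0,0],[0,0,0,0,0]]]' 15|sed -n 1,5p
python3 -m pendant '[[[0,0.58,0.83,0,0],[0,0.43,0.92,0,0],[0,0.26,0.97,0,0],[0,0.09,1.01,0,0],[0,0,0,0,0],[0,0,0,0,0]]]' 15|sed -n 1,5p
python3 -m pendant '[[[0,0,0.3,0,0],[0,0,0,0,0],[0,0,0,0,0]]]' 15|sed -n 1,5p
```

```text
t: 49.95
tool_pos: [0.4929, -0.2049, 0.1588]
orientation: [0.08, -3.14, 0.002]
force: [0.3, -0.7, 1.0]
opening: 0.0219
t: 50.55
tool_pos: [0.4777, -0.1691, 0.159]
orientation: [0.08, -3.14, 0.003]
force: [-1.7, -4.9, 1.9]
opening: 0.0219
t: 50.85
tool_pos: [0.4779, -0.168, 0.1591]
orientation: [-0.079, 3.14, -0.007]
force: [-0.4, -12.5, -0.6]
opening: 0.0219
```

The wheel is on its stop with 12.5 N against it. I'll release, retreat and check.

```bash
python3 -m pendant '[[[0,0,-0.25,0,0],[0.4,0,0,0,0],[0.6,0,0,0,0],[0.6,0,0,0,0],[0.6,0,0,-3,0],[0.6,0,0,-4,0],[0.6,0,0,-3,0],[0.6,0,0,0,0]]]' |sed -n 1,5p
python3 -m pendant '[[[0.6,3,0,0,0],[0.6,4,0,0,0],[0.6,3,0,0,0],[0.6,0,-4,0,0],[0.6,0,-4,0,0],[0.6,0,-3,0,0],[0.6,0,0,0,0],[0.6,0,0,0,0]]]' |sed -n 1,5p
python3 -c "
from h import *
snap('top','top21'); snap('scene','scene21')
im=cv2.imread('pics/top21.png'); im0=cv2.imread('pics/top.png')
x=np.array([.9986,.052])
for n,p,z in (('beaker',(.496,.0036),.13),('f1',(.5505,.1045),.075),('f2',(.4745,.1016),.075)):
    q=np.array(p)+.19*x; print(n,np.round(proj('top21',(*q,z))),'if out',np.round(proj('top21',(*p,z))))
g=cv2.resize(cv2.cvtColor(im,7-1)[80:175,240:360],None,fx=4,fy=4,interpolation=2)
c=cv2.HoughCircles(g,cv2.HOUGH_GRADIENT,1,50,param1=60,param2=22,minRadius=30,maxRadius=60); print(None if c is None else (c[0]/4+[240,80,0]).round(1))
print('diff out-zone',np.abs(im[185:250,270:350].astype(int)-im0[185:250,270:350]).mean())
g=cv2.resize(cv2.cvtColor(im,6)[78:180:2,238:362],None,fx=1,fy=1)
g=cv2.equalizeHist(g)
print('\n'.join(''.join(' .:-=+*#%@'[9-min(9,v//26)] for v in r) for r in g))"
```

```text
t: 51.65
tool_pos: [0.48, -0.1684, 0.2641]
orientation: [-0.081, 3.133, -0.005]
force: [0.1, -0.4, 0.5]
opening: 0.0559
t: 52.45
tool_pos: [0.3831, -0.2825, 0.2576]
orientation: [0.079, -3.139, -0.003]
force: [-0.6, -0.2, 0.3]
opening: 0.0555
beaker [324. 151.] if out [329. 224.]
f1 [287. 136.] if out [291. 205.]
f2 [288. 164.] if out [293. 234.]
None
diff out-zone 11.436217948717948
@@@@@@@@@@@@@@@@@@@@@@@@@@@@@@@@@@@@@@@@@@@@@@@@@@@@@@@@@@@@@@@@@@@@@@@@@@@@@@@@@@@@@@%%%%%*++=:....           -@@@@@@@@@@@@
@@@@@@@@@@@@@@@@@@@@@@@@@@@@@@@@@@@@@@@@@@@@@@@@@@@@@@@@@@@@@@@@@%%%%%#++=-:....                      ..:==+*-=%@@@@@@@@@@@@
@@@@@@@@@@@@@@@@@@@@@@@@@@@@@@@@@@@@@@@@@@@@@%%%%#+=-:.....                      .-====+=+==+#%%%%%%%**+####=  .%@@@@@@@@@@@
@@@@@@@@@@@@@@@@@@@@@@@@@@%%%#+=.-....                       ..-==+++++++%%%%%%%%#**######*#+#***+#*+****#+##   %%%%%%%%%%%%
%%%%%%%%%#+=:......                      ..---==+-=+#%#%%%%*++*##*#%####**##*#*####*#*++#++####*#+###+**++*%%.  #%%%%%%%%%%%
%-                  ..=+======+#%%%%%%%#++*###*%#*+**##*#+*#*+*+*#+*+###++**++##+*#*+#++
[... 4961 characters left out ...]
            ........=+*%%%%%#%%%%@@@@@@@@@@%+.... .. . ..%%%%%%%%%%@@@@@@@@
%%%%%%%:.......                         ......::++%%%%%%%%%%%@@%@@%*=....... ...-+%%%%%%%=..         .....%%%%%%%%%@@@@@@@@@
%%%%%%%=         .......:-+#%%%%%%%%%%%%%%#%%%@@@%%%.....%@@@%%%%*.                                    .-.%%%%%%%%@@@@@@@@@%
%%%%%%%%%%%%%%%@@@@@@@@@@%%@%@@%%%@@%%%#.....=+%%%#+-..#%@@@%%+=.                                       ..+%%%%%%@@@@@%%%%%%
%%%%%%%%%%%@@@@@@@@@@@@@@%%%%@@%%%%%+..    .+#%%%%%%%@@@@%++..                                       . ..:=%%%%-=%%@%%%%%%%%
%%%%%%%%%%%%%%@@@@@@@@@@@%%%%%@%%+.....  ......=*%%%%%+....      .                        --::=.........:..%%%#. .=%%%%%%%%%
```

```bash
python3 -c "
from plant import robot
print(robot.close_job())"
```

```text
the job is handed in; nothing more can be done
None
```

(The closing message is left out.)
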